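# Stack the amber window into the lantern stand

### The job

Build up the lantern window on the little four-post wooden stand, in this order: lay the green wooden spacer ring flat on the seat between the posts and let go, then the amber glass disc flat on the green ring (set it down gently, never let it drop), then the brass retaining ring flat on top of the glass. Leave the wire spool, the glue gun and the scissors where they are.

Things in the scene. Friction and masses are not known exactly. Their poses are not given: they have to be found in the camera images.
- seat (a point): centre of the top face of the stand's round wooden seat (50 mm across), 24 mm above the table. The x and y axes, both ways, point through the four open gaps between the posts, each about 45 mm wide, through which fingers can reach down beside the stack; z is up. Place and yaw vary.
- stand: wooden stand, fixed to the table; origin under its centre, axes as the seat's. Dark base disc 104 mm across, 8 mm high, with the seat on it and four upright dark steel posts 10 mm thick, their axes 39 mm from the centre on the diagonals (45, 135, 225, 315 degrees from its x axis), their round tips 68 mm above the table. Between the posts there is room for a disc of 68 mm.
- spacer_mid (a point): centre (half-way up) of the green-painted wooden spacer ring: 64 mm outer diameter, 42 mm hole, 14 mm high, about 18 g; lies flat and loose on the table, z is its axis. Either face may be down.
- glass_mid (a point): centre (half-way up) of the solid amber glass disc: 64 mm diameter, 10 mm thick, about 75 g; lies flat and loose on the table, z is its axis.
- keeper_mid (a point): centre (half-way up) of the yellow brass retaining ring: 64 mm outer diameter, 44 mm hole, 12 mm high, about 150 g; lies flat and loose on the table, z is its axis. The three round parts swap places from one start to the next.
- spool: bystander: spool of gold wire with cardboard flanges, 72 mm across, 40 mm high, standing loose on the table; origin at the centre of its underside.
- glue_gun: bystander: black glue gun lying loose on its side, 180 mm long along its own x (nozzle to +x), grip sticking out 95 mm to its own +y, 38 mm high; origin on the underside of its barrel.
- scissors: bystander: scissors with blue handles lying loose and flat, 165 mm long along its own x (blades to +x), 85 mm wide across the handles, 11 mm high; origin on the underside near the pivot.
Things that resemble listed ones, but are neither listed nor needed, are in the scene too. Of the things shaped like the part that bears spacer_mid, the green one is meant.

How it is judged:
On the way, in this order (a step that is already met when the one before it is completed fails the run):
1. the green spacer lies flat on the seat between the posts, released (horizontal distance between spacer_mid and seat below 0.005 m and z of spacer_mid in the frame of seat between 0.004 and 0.01 m and angle between spacer_mid's own z axis and vertical below 0.08 rad and contact force between the fingers and spacer below 0.05 N and linear speed of spacer below 0.02 m/s), for 0.2 s.
2. the glass lies flat on the seated green spacer, released (horizontal distance between each of spacer_mid, glass_mid and seat below 0.005 m and z of spacer_mid in the frame of seat between 0.004 and 0.01 m and angle between each of spacer_mid, glass_mid's own z axis and vertical below 0.08 rad and z of glass_mid in the frame of seat between 0.016 and 0.022 m and contact force between the fingers and glass below 0.05 N and linear speed of glass below 0.02 m/s), for 0.2 s.
3. the brass ring lies flat on the glass, released (horizontal distance between each of spacer_mid, glass_mid, keeper_mid and seat below 0.005 m and z of spacer_mid in the frame of seat between 0.004 and 0.01 m and angle between each of spacer_mid, glass_mid, keeper_mid's own z axis and vertical below 0.08 rad and z of glass_mid in the frame of seat between 0.016 and 0.022 m and z of keeper_mid in the frame of seat between 0.027 and 0.033 m and contact force between the fingers and keeper below 0.05 N and linear speed of keeper below 0.02 m/s), for 0.2 s.
At the end, for the whole second after the job is handed in: green spacer on the seat, glass on the spacer, brass ring on the glass: each within 5 mm of the seat's axis, within 3 mm of its height in a flat stack (centres 7, 19 and 30 mm above the seat), tilted under 0.08 rad, at rest and released (all of step 3 and contact force between the fingers and spacer below 0.05 N and linear speed of each of spacer, glass below 0.02 m/s and contact force between the fingers and glass below 0.05 N); the robot touches nothing.
It fails at once if the glass is dropped (moves faster than 0.5 m/s out of the fingers) (contact force between the fingers and glass below 0.05 N and linear speed of glass above 0.5 m/s).
It fails at once if the spool is pushed away (moved over 30 mm) (distance of spool from where it was at the start of the episode above 0.03 m).
It fails at once if the glue gun is pushed away (moved over 30 mm) (distance of glue_gun from where it was at the start of the episode above 0.03 m).
It fails at once if the scissors is pushed away (moved over 30 mm) (distance of scissors from where it was at the start of the episode above 0.03 m).
It also fails if it takes over 64 s, if anything falls off the work surface, if the arm or the gripper's body presses on something with over 40 N, if the wrist force passes 120 N, or if a joint passes its speed limit or range.

### The arm

A 7-joint arm with a two-finger parallel gripper is mounted at the origin on the work surface. World frame = base frame: x ahead of the robot, y to its left, z up, the work surface at z = 0. Lengths are in m, angles in rad, forces in N, time in s.
With the tool pointing down it reaches from about 0.35 to 0.9 m from the base axis. Payload 19.9 kg.
Tool frame: the origin (TCP) lies between the finger pads; the fingertips stand 19 mm ahead of it and the grasp point (between the pads) is the TCP; z points along the fingers, y is the line along which they close (so a half turn about z gives the same grasp; the last joint's range is limited). The gripper opens to 94 mm and grips with 3 to 60 N. Pads are 16 mm wide; open, the fingers measure 119 mm over their backs; the gripper's body (75 mm by 177 mm) begins 78 mm behind the grasp point.
Start: joints at [-1.175, 0.417, -0.01, 1.614, 0.005, 1.111, -0.053], TCP at [0.264, 0.566, 0.224] pointing down, gripper open.
Joint ranges: [-2.81, 2.81], [-0.39, 2.02], [-1.27, 1.25], [0.06, 2.57], [-1.19, 4.33], [0.19, 2], [-2.82, 2.82]. Speed limits (rad/s): [1.89, 1.89, 2.39, 2.39, 3.01, 3.01, 3.01].

### API

Orientations are given as a 3x3 rotation matrix whose columns are the frame's x, y, z axes.
In Python, from rig import robot gives the robot as it stands. Calls block until the motion is done:
- robot.move_ptp(position, orientation): joint-space move of the TCP to a pose.
- robot.move_linear(position, velocity=0.15, frame=None, threshold=None): straight line of the TCP; frame=None keeps the orientation; velocity is the mean speed in m/s. With threshold (N) it stops when the force on the tool has changed by that much, and returns True; else False.
- robot.goto_joints(angles): joint-space move.
- robot.gripper_to(opening): finger opening in m; the grip force is fixed at half the most; returns when the fingers have stopped.
- robot.pause(seconds).
- robot.ik(position, orientation): joint angles nearest the present ones, or None.
- robot.get_state(): the state.
- robot.grab_frame(name): name is "scene" or "side" or "wrist"; returns the picture (400x640x3 uint8, red, green, blue); there is no depth.
- robot.camera_info(name): a dict with "fx", "fy", "cx", "cy" (pixels), "rvec" (rotation vector, rad) and "tvec" (3), from world to camera coordinates, as OpenCV has them. Camera axes: x right, y down, z forward; pixel columns grow to the right and rows downward; lengths in m; the calibration is good to about 2 mm. A picture is of the moment at which its call begins: read the wrist's pose just before it. camera_info takes no time and is no camera call; for the wrist camera it gives the pose at the moment of the call.
A pose or a line that the arm cannot do raises robot.PlanningError and nothing moves.
- robot.sign_off(): hands the job in; it is judged then, once.
The state is a dict: "time": time; "qpos": joint angles; "joint_vel": joint speeds; "effort": joint torques, N m; "ee_pos": TCP position; "tool_rot": TCP orientation; "force": force on the tool from outside, world axes, zero at the start; "moment": the same for the moment, N m; "opening": finger opening in m; "grasp_force": force on a finger pad.
Only numpy, scipy, OpenCV 4.12 (cv2) and the standard library are available. Lean on these libraries where they do the work, as an engineer would, in place of code of your own. Each camera call takes 0.05 s, during which the arm holds its last target. There are 200 camera calls.

## Working session

There is one attempt and no reset: what is moved stays moved. The work goes in short steps, each a Python script; the robot and the scene stay as the last script left them, time stands still between calls to the robot, and variables do not carry over. Pictures are saved under pics/ and viewed, at most 10 in all, crops included, and the job is handed in when it is done.

```bash
mkdir -p pics; ls; python3 - <<'E'
from rig import robot
import cv2,numpy as np
for n in ["scene","side"]:
    im=robot.grab_frame(n); cv2.imwrite(f"pics/{n}0.png",im[:,:,::-1])
    print(n,{k:np.round(v,3).tolist() for k,v in robot.camera_info(n).items()})
im=robot.grab_frame("wrist"); cv2.imwrite("pics/wrist0.png",im[:,:,::-1])
print({k:np.round(v,3).tolist() for k,v in robot.camera_info("wrist").items()})
s=robot.get_state();print(s["time"],s["ee_pos"],s["tool_rot"],s["opening"])
E
```

```text
pics
scene {'fx': 409.406, 'fy': 409.406, 'cx': 308.244, 'cy': 199.08, 'rvec': [1.315, 2.3, -0.849], 'tvec': [0.288, -0.313, 1.362]}
side {'fx': 400.15, 'fy': 400.15, 'cx': 322.262, 'cy': 192.853, 'rvec': [1.995, -0.659, 0.38], 'tvec': [-0.434, 0.211, 0.681]}
{'fx': 300.164, 'fy': 300.164, 'cx': 312.947, 'cy': 200.206, 'rvec': [-2.435, -1.552, -0.227], 'tvec': [-0.624, -0.03, 0.392]}
0.15 [0.26425055 0.56608337 0.22396582] [[-9.06144527e-01  4.22968050e-01 -3.52190907e-04]
 [ 4.22968193e-01  9.06144082e-01 -9.00070486e-04]
 [-6.15653524e-05 -9.64559497e-04 -9.99999533e-01]] 0.0940503703047351
```

View pics/scene0.png

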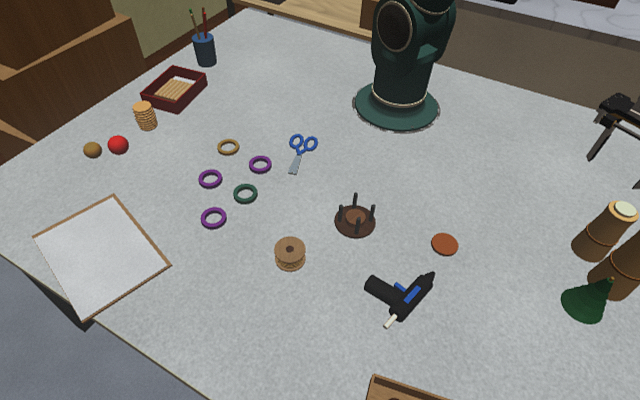

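View pics/side0.png

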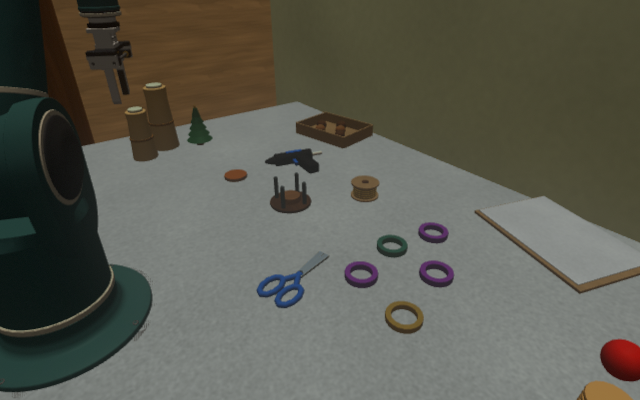

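The scene view shows the candidates. The green ring is at (245,193). Its purple look-alikes are at (210,178), (260,164) and (213,217). The brass ring is at (228,146), the amber disc at (445,244) and the stand at (355,218). Other things nearby are the spool (290,253), the glue gun (400,297) and the scissors (300,150). In the side view the green ring is at (392,245), brass at (404,317), amber at (236,175) and the stand at (290,195).

I'll triangulate from these two views for rough positions.

```bash
cat > h.py <<'E'
from rig import robot
import cv2, numpy as np
def cam(n):
    c=robot.camera_info(n); K=np.array([[c["fx"],0,c["cx"]],[0,c["fy"],c["cy"]],[0,0,1.]])
    return K,np.array(c["rvec"],float),np.array(c["tvec"],float)
def P(c): return c[0]@np.c_[cv2.Rodrigues(c[1])[0],c[2]]
def tri(cams,pts):
    A=[]
    for c,(u,v) in zip(cams,pts):
        p=P(c); A+=[u*p[2]-p[0],v*p[2]-p[1]]
    A=np.array(A); A/=np.linalg.norm(A[:,:3],axis=1)[:,None]
    return np.linalg.lstsq(A[:,:3],-A[:,3],rcond=None)[0]
def plane(c,uv,z):
    R=cv2.Rodrigues(c[1])[0]; uv=np.atleast_2d(uv).astype(float)
    d=(np.linalg.inv(c[0])@np.c_[uv,np.ones(len(uv))].T).T@R; o=-R.T@c[2]
    return o+d*((z-o[2])/d[:,2])[:,None]
def proj(c,X): return cv2.projectPoints(np.atleast_2d(X).astype(float),c[1],c[2],c[0],None)[0][:,0]
HSV=dict(green=((70,60,40),(95,255,255)),amber=((3,120,60),(14,255,255)),brass=((16,90,60),(28,255,255)),purple=((140,80,60),(165,255,255)))
def blobs(im,col,amin=40):
    m=cv2.inRange(cv2.cvtColor(im,cv2.COLOR_RGB2HSV),*map(np.array,HSV[col]))
    m=cv2.morphologyEx(m,cv2.MORPH_CLOSE,np.ones((3,3),np.uint8))
    cs=cv2.findContours(m,cv2.RETR_EXTERNAL,cv2.CHAIN_APPROX_NONE)[0]
    return [c for c in cs if cv2.contourArea(c)>amin]
def down(yaw):  # tool y axis along (-sin? ) : y = direction angle 'yaw' in world
    y=np.array([np.cos(yaw),np.sin(yaw),0]); z=np.array([0,0,-1.]); return np.c_[np.cross(y,z),y,z]
E
python3 - <<'E'
from h import *
cs=[cam("scene"),cam("side")]
ims=[cv2.imread(f"pics/{n}0.png")[:,:,::-1].copy() for n in("scene","side")]
def near(im,col,uv):
    b=blobs(im,col,30); e=[cv2.fitEllipse(c) for c in b if len(c)>=5]
    return min(e,key=lambda q:np.hypot(q[0][0]-uv[0],q[0][1]-uv[1]))
for n,col,a,b in [("green","green",(245,193),(392,245)),("amber","amber",(445,244),(236,175)),("brass","brass",(228,146),(404,317)),
   ("p1","purple",(210,178),(437,273)),("p2","purple",(260,164),(361,274)),("p3","purple",(213,217),(433,232))]:
    e=[near(ims[0],col,a),near(ims[1],col,b)]
    X=tri(cs,[q[0] for q in e]); print(n,np.round(X,4),[np.round(q[0],1).tolist()+np.round(q[1],1).tolist() for q in e],[np.round(plane(c,q[0],.007)[0,:2],4) for c,q in zip(cs,e)])
for n,a,b in [("seat",(355,214),(291,197)),("spool",(290,248),(365,183)),("gun",(400,297),(292,157)),("sciss",(300,150),(292,283))]:
    X=tri(cs,[a,b]); print(n,np.round(X,4))
w=cam("wrist"); R=cv2.Rodrigues(w[1])[0]; s=robot.get_state()
print("wrist cam in tool:",s["tool_rot"].T@(-R.T@w[2]-s["ee_pos"]), "axis",s["tool_rot"].T@R[2])
E
```

```text
green [ 0.5799 -0.1909  0.0103] [[244.6, 192.5, 17.4, 22.7], [391.6, 243.8, 16.6, 29.2]] [array([ 0.5775, -0.1928]), array([ 0.5835, -0.188 ])]
amber [0.4644 0.3179 0.0059] [[444.3, 243.6, 19.7, 26.8], [235.0, 174.3, 8.7, 20.9]] [array([0.4651, 0.318 ]), array([0.4635, 0.3155])]
brass [ 0.4547 -0.3438  0.0072] [[227.9, 146.3, 14.4, 20.6], [403.7, 315.8, 28.7, 37.7]] [array([ 0.454 , -0.3432]), array([ 0.4555, -0.3443])]
p1 [ 0.5848 -0.305   0.0104] [[209.6, 177.7, 15.9, 22.6], [436.4, 271.5, 20.0, 33.5]] [array([ 0.5824, -0.3073]), array([ 0.5887, -0.3028])]
p2 [ 0.4681 -0.2202  0.0102] [[259.7, 163.3, 15.0, 21.4], [360.8, 272.2, 20.8, 32.3]] [array([ 0.4652, -0.222 ]), array([ 0.4711, -0.2178])]
p3 [ 0.6877 -0.2106  0.0104] [[212.8, 216.9, 18.9, 24.8], [432.9, 230.5, 14.7, 28.7]] [array([ 0.6857, -0.2127]), array([ 0.6921, -0.2076])]
seat [0.5072 0.0936 0.0203]
spool [0.684  0.0142 0.0361]
gun [0.6485 0.2857 0.0174]
sciss [ 0.3525 -0.1569 -0.    ]
wrist cam in tool: [ 0.08389139 -0.00097609 -0.16042276] axis [-2.86537535e-01  6.78533685e-04  9.58068777e-01]
```

```bash
python3 - <<'E'
from h import *
import json
best=None
q0=np.array(robot.get_state()["qpos"])
for yaw in np.arange(0,np.pi,np.pi/12):
    a=[robot.ik([.507,.094,.22],down(yaw+k*np.pi)) for k in(0,1)]
    if any(x is None for x in a): continue
    c=max(abs(a[0][6]),abs(a[1][6]))
    if best is None or c<best[0]: best=(c,yaw,a[0][6],a[1][6])
print(best)
yaw=best[1]
out=[]
for k in (0,1):
    robot.move_ptp([.507,.094,.22],down(yaw+k*np.pi)); robot.pause(.2)
    ci=robot.camera_info("wrist"); im=robot.grab_frame("wrist"); cv2.imwrite(f"pics/st{k}.png",im[:,:,::-1])
    out.append({a:np.array(b).tolist() for a,b in ci.items()}); print(robot.get_state()["time"])
json.dump(out,open("st.json","w"))
cv2.imwrite("pics/st01.png",np.vstack([cv2.imread(f"pics/st{k}.png")[60:340,100:540] for k in(0,1)]))
E
```

```text
(np.float64(1.625462814493093), np.float64(1.5707963267948966), np.float64(1.3956032412835215), np.float64(-1.625462814493093))
2.3167
2.8167
```

View pics/st01.png

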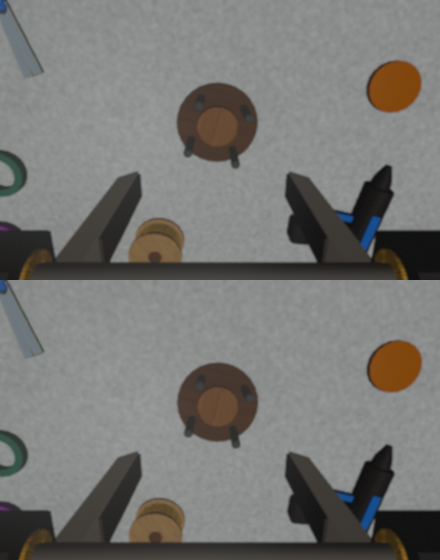

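The crop shows the stand centred near (217,122), which is about (317,182) in the full frame. The posts lean outward in perspective. The amber disc and the spool are visible and nothing is in the way. The half-turn did not happen: both views are the same. I'll check the state.

```bash
python3 - <<'E'
from h import *
import json
s=robot.get_state(); print(np.round(s["tool_rot"],3),np.round(s["ee_pos"],4),np.round(s["qpos"],3),np.round(down(1.5*np.pi),3))
q=robot.ik([.507,.094,.22],down(1.5*np.pi)); print(np.round(q,3)); q2=robot.ik([.507,.094,.22],down(.5*np.pi)); print(np.round(q2,3))
alt=q if abs(q[6]-s["qpos"][6])>1 else q2
robot.goto_joints(alt); robot.pause(.2)
ci=robot.camera_info("wrist"); im=robot.grab_frame("wrist"); cv2.imwrite("pics/st1.png",im[:,:,::-1])
out=json.load(open("st.json")); out[1]={a:np.array(b).tolist() for a,b in ci.items()}; json.dump(out,open("st.json","w"))
s=robot.get_state(); print(s["time"],np.round(s["tool_rot"],3),np.round(s["qpos"],3))
cv2.imwrite("pics/st01b.png",np.vstack([cv2.resize(cv2.imread(f"pics/st{k}.png")[120:250,230:410],None,fx=2.2,fy=2.2,interpolation=2) for k in(0,1)]))
E
```

```text
[[-1. -0.  0.]
 [-0.  1.  0.]
 [-0.  0. -1.]] [0.507 0.094 0.22 ] [-0.479  0.23   0.273  1.896 -0.072  1.025  1.396] [[ 1. -0.  0.]
 [-0. -1.  0.]
 [ 0.  0. -1.]]
[-0.479  0.23   0.273  1.896 -0.072  1.025  1.396]
[-0.479  0.23   0.273  1.896 -0.072  1.025  1.396]
3.3167 [[-1. -0.  0.]
 [-0.  1.  0.]
 [-0.  0. -1.]] [-0.479  0.23   0.273  1.896 -0.072  1.025  1.396]
```

View pics/st01b.png

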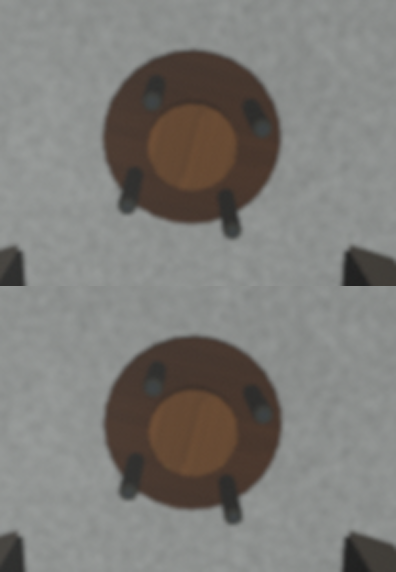

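The upper crop shows the four post tips at crop (152,101), (262,127), (128,205) and (232,230), with the lighter seat disc at (192,147). The IK treats a half turn as the same grasp, so I'll turn joint 7 directly for the opposed view.

```bash
python3 - <<'E'
from h import *
import json
q=np.array(robot.get_state()["qpos"]); q[6]-=np.pi
robot.goto_joints(q); robot.pause(.2)
ci=robot.camera_info("wrist"); im=robot.grab_frame("wrist"); cv2.imwrite("pics/st1.png",im[:,:,::-1])
out=json.load(open("st.json")); out[1]={a:np.array(b).tolist() for a,b in ci.items()}; json.dump(out,open("st.json","w"))
s=robot.get_state(); print(s["time"],np.round(s["tool_rot"],3),np.round(s["ee_pos"],4))
# seat ellipses (brown-lighter disc)
for k in(0,1):
    im=cv2.imread(f"pics/st{k}.png")[:,:,::-1].copy(); c=out[k]
    C=(np.array([[c["fx"],0,c["cx"]],[0,c["fy"],c["cy"]],[0,0,1.]]),np.array(c["rvec"]),np.array(c["tvec"]))
    uv=proj(C,[.507,.094,.024])[0]; print(k,uv)
    hsv=cv2.cvtColor(im,cv2.COLOR_RGB2HSV); x,y=map(int,uv); print(hsv[y,x],hsv[y-24:y+25:6,x].tolist())
x,y=int(uv[0])-90,int(uv[1])-65
print(x,y); cv2.imwrite("pics/st1c.png",cv2.resize(cv2.imread("pics/st1.png")[y:y+130,x:x+180],None,fx=4,fy=4,interpolation=2))
E
```

```text
6.325 [[ 1.  0.  0.]
 [ 0. -1.  0.]
 [ 0. -0. -1.]] [0.507 0.094 0.22 ]
0 [313.0478781  182.69687745]
[ 13 124 101] [[11, 80, 70], [11, 81, 69], [13, 121, 101], [13, 121, 101], [13, 124, 101], [13, 124, 99], [13, 118, 97], [13, 124, 101], [13, 110, 86]]
1 [312.33468842 182.04514489]
[ 13 122  98] [[12, 110, 86], [13, 124, 101], [13, 120, 96], [13, 124, 97], [13, 122, 98], [13, 121, 99], [13, 121, 99], [12, 86, 68], [11, 83, 68]]
222 117
```

View pics/st1c.png

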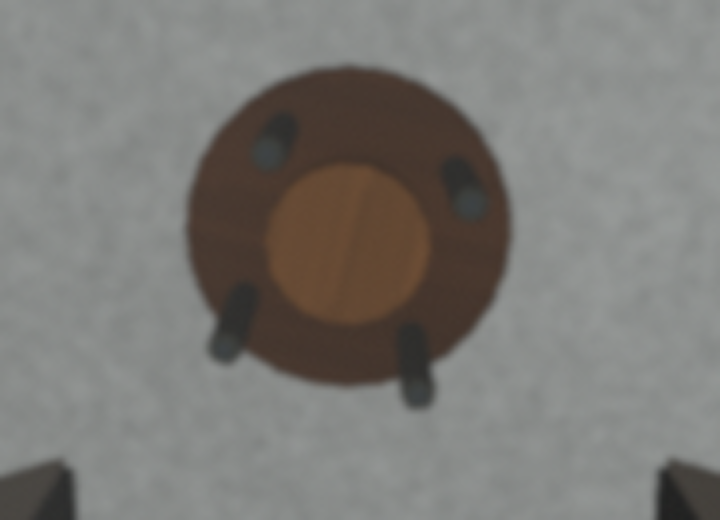

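The opposed view shows the tips at crop (268,155), (469,205), (226,347) and (418,393), and the seat at (349,245). Next I'll fit the stand pose.

```bash
python3 - <<'E'
from h import *
import json
from scipy.optimize import least_squares
out=json.load(open("st.json")); Cs=[]
seg=[];base=[]
for k in(0,1):
    c=out[k]; Cs.append((np.array([[c["fx"],0,c["cx"]],[0,c["fy"],c["cy"]],[0,0,1.]]),np.array(c["rvec"]),np.array(c["tvec"])))
    im=cv2.imread(f"pics/st{k}.png"); h=cv2.GaussianBlur(cv2.cvtColor(im,cv2.COLOR_BGR2HSV),(3,3),0)
    def ell(lo,hi):
        m=cv2.inRange(h,np.array(lo),np.array(hi)); m=cv2.morphologyEx(m,cv2.MORPH_OPEN,np.ones((3,3)))
        cs=cv2.findContours(m[120:240,240:390],cv2.RETR_EXTERNAL,cv2.CHAIN_APPROX_NONE)[0]
        e=cv2.fitEllipse(cv2.convexHull(max(cs,key=cv2.contourArea))); return np.array(e[0])+(240,120),e[1]
    seg.append(ell((8,95,80),(18,255,255))); base.append(ell((5,50,40),(20,255,255)))
print("seat",seg,"base",base)
print("seat tri",tri(Cs,[s[0] for s in seg]),[plane(C,s[0],.024)[0] for C,s in zip(Cs,seg)])
print("base",[plane(C,s[0],.008)[0] for C,s in zip(Cs,base)])
t=[np.array([(299.1,165.9),(349.1,177.7),(288.2,213.2),(335.5,224.5)]),np.array([(289,155.75),(339.25,168.25),(278.5,203.75),(326.5,215.25)])]
T1=t[1][[3,2,1,0]]
X=[tri(Cs,[a,b]) for a,b in zip(t[0],T1)]; print("tips",np.round(X,4),np.mean(X,0))
for k in(0,1):
    W=plane(Cs[k],t[k],.065)[:,:2]; m=W.mean(0); d=W-m; a=np.arctan2(d[:,1],d[:,0]); print("tips view",k,m,np.hypot(*d.T),np.degrees(a),"yaw mod90",np.degrees(np.angle(np.sum(np.exp(4j*(a-np.pi/4))))/4))
E
```

```text
seat [(array([316.89624786, 186.73187256]), (39.67421340942383, 42.1448860168457)), (array([308.48916626, 177.57352448]), (40.40346145629883, 41.86880874633789))] base [(array([316.90247345, 181.91332626]), (76.54608917236328, 78.4567642211914)), (array([308.65906525, 173.22048569]), (77.75325012207031, 79.2010498046875))]
seat tri [0.51232046 0.09870348 0.02294398] [array([0.51205565, 0.09871342, 0.024     ]), array([0.51255103, 0.09866213, 0.024     ])]
base [array([0.50975907, 0.09891789, 0.008     ]), array([0.51466121, 0.09867547, 0.008     ])]
tips [[0.4789 0.0787 0.0656]
 [0.4919 0.1319 0.0644]
 [0.5318 0.0659 0.0659]
 [0.545  0.1188 0.0661]] [0.51190703 0.09882159 0.06550001]
tips view 0 [0.51208575 0.09935445] [0.03873839 0.03898974 0.03855324 0.03886062] [-148.54139247  121.44627023  -58.73187368   30.81471654] yaw mod90 -13.75305698443349
tips view 1 [0.51182348 0.09824545] [0.03872289 0.03844822 0.03837041 0.03874984] [  31.39920213  -58.96417889  120.99495962 -148.71611154] yaw mod90 -13.821532746660862
```

The seat is at (0.512, 0.099), triangulated z 0.023 against 0.024 stated, with yaw −13.8° mod 90 and tip radius 38.7 mm against 39, so it all agrees. Now a close look at the green ring from two wrist positions.

```bash
cat >> h.py <<'E'
SEAT=np.array([.5121,.0988]); A=np.radians(76.2); B=np.radians(-13.8)
def t(): return round(robot.get_state()["time"],2)
def look(col,xy,yaw,name=None,zt=.007):
    """two wrist views, returns triangulated centre"""
    cs,pts=[],[]
    for i,o in enumerate((-.03,.03)):
        o=np.array([np.cos(yaw),np.sin(yaw)])*o
        f=robot.move_ptp if i==0 else (lambda p,r:robot.move_linear(p,.3))
        f([xy[0]+o[0],xy[1]+o[1],.16],down(yaw)); robot.pause(.15)
        c=cam("wrist"); im=robot.grab_frame("wrist"); uv=proj(c,[xy[0],xy[1],zt])[0]
        e=[cv2.fitEllipse(b) for b in blobs(im,col,200)]
        e=min(e,key=lambda q:np.hypot(*(np.array(q[0])-uv))); cs.append(c); pts.append(e[0])
        if name and i==0: cv2.imwrite(f"pics/{name}.png",im[:,:,::-1])
        print(col,"exp",uv.round(1),"got",np.round(e[0],1),np.round(e[1],1),plane(c,e[0],zt)[0].round(4))
    X=tri(cs,pts); print("tri",X.round(4),t()); return X
E
python3 - <<'E'
from h import *
look("green",(.581,-.19),B,"g0")
E
```

```text
green exp [340.8 191.3] got [340.9 192.5] [55.3 56.6] [ 0.5808 -0.1913  0.007 ]
green exp [286.  190.7] got [285.4 191.9] [55.3 56.4] [ 0.58   -0.1911  0.007 ]
tri [ 0.5807 -0.1901  0.0115] 8.77
```

View pics/g0.png

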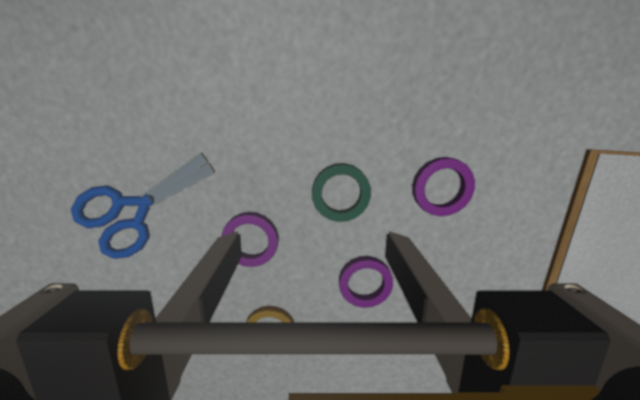

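The green ring is at (341,192) with its hole visible, and the purple rings sit around it with room for the fingers. The choice is confirmed. I'll grasp it with two crossed squeezes to centre it.

```bash
cat >> h.py <<'E'
def grab(xy,a1,a2,zg=.0215,op=.09):
    for i,a in enumerate((a1,a2)):
        robot.move_ptp([*xy,.06 if i else .1],down(a))
        hit=robot.move_linear([*xy,zg],.1,threshold=8)
        robot.gripper_to(.055); s=robot.get_state()
        print("grip",i,"hit",hit,"op",round(s["opening"],4),"F",round(float(np.max(s["grasp_force"])),1),"z",s["ee_pos"][2].round(4),t())
        if i==0:
            robot.gripper_to(op); robot.move_linear([*xy,.06],.15)
    robot.move_linear([*xy,.14],.2); s=robot.get_state(); print("lift op",round(s["opening"],4),t())
E
python3 - <<'E'
from h import *
grab((.5806,-.1905),A,B)
E
```

```text
grip 0 hit False op 0.0633 F 30.0 z 0.0216 11.62
grip 1 hit True op 0.0642 F 30.5 z 0.0193 14.87
lift op 0.0641 15.62
```

```bash
python3 - <<'E'
from h import *
s=robot.get_state(); print(s["ee_pos"].round(4),np.round(s["tool_rot"],3).tolist(),s["force"],s["opening"],s["grasp_force"])
im=robot.grab_frame("wrist"); cv2.imwrite("pics/held.png",im[:,:,::-1])
c=cam("wrist")
b=max(blobs(im,"green",200),key=cv2.contourArea); e=cv2.fitEllipse(b); print(e)
for dz in (-.019+.002+.007,-.0125): print(dz, plane(c,e[0],s["ee_pos"][2]+dz)[0]-s["ee_pos"])
E
```

```text
[ 0.5799 -0.1902  0.1387] [[0.238, 0.971, -0.004], [0.971, -0.238, 0.001], [0.0, -0.004, -1.0]] [ 0.61393638  0.43033322 -1.14688611] 0.06412952826508105 29.999975441023707
((312.83819580078125, 250.51776123046875), (92.16838836669922, 101.97632598876953), 90.03694915771484)
-0.010000000000000002 [-0.00056496 -0.00043146 -0.01      ]
-0.0125 [-0.00086828 -0.00161968 -0.0125    ]
```

View pics/held.png

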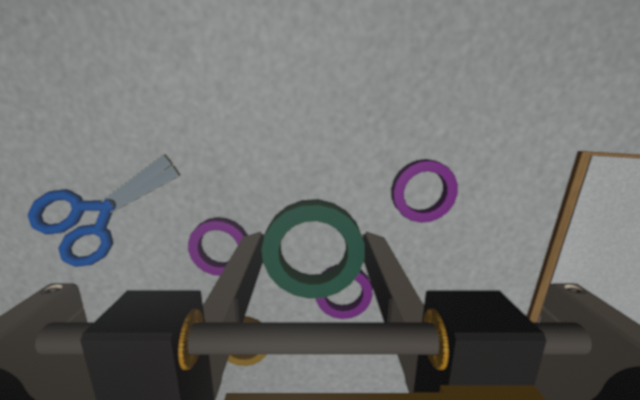

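The held ring is flat in the fingers, centred at (313,250), with less than 1 mm offset from the TCP. I'll take it over the seat, correct the arm's residual error, then insert.

```bash
cat >> h.py <<'E'
def err(goal): s=robot.get_state(); return np.array(goal)-s["ee_pos"]
def place(a,zseat,hover=.14,n=3):
    """zseat: TCP height at which the part is expected to rest"""
    g=np.array([*SEAT,hover]); robot.move_ptp(g,down(a)); robot.pause(.15); e=err(g); print("hover err",e.round(4),t())
    c=g+np.array([*e[:2],0]); robot.move_linear([*c[:2],.1],.15,frame=down(a)); robot.pause(.1)
    e2=err([*SEAT,.1]); print("err2",e2.round(4)); c[:2]+=e2[:2]
    hit0=robot.move_linear([*c[:2],zseat+.008],.08,threshold=10); print("pre",hit0,robot.get_state()["ee_pos"].round(4))
    hit=robot.move_linear([*c[:2],zseat-.003],.02,threshold=4)
    s=robot.get_state(); print("down",hit,s["ee_pos"].round(4),s["force"].round(1),t())
E
python3 - <<'E'
from h import *
place(B,.0433)
E
```

```text
hover err [-0.0004  0.0013  0.0001] 16.97
err2 [-0.0002 -0.0011 -0.0009]
pre False [0.5117 0.099  0.0515]
down True [0.5113 0.099  0.0426] [ 0.4  0.8 -0.7] 18.69
```

```bash
cat >> h.py <<'E'
def release(col,zt,name,zw):
    robot.gripper_to(.078); robot.pause(.1); p=robot.get_state()["ee_pos"]
    robot.move_linear([p[0],p[1],.12],.15); robot.pause(.2)
    robot.move_linear([p[0],p[1],.16],.2); robot.pause(.2)
    c=cam("wrist"); im=robot.grab_frame("wrist"); cv2.imwrite(f"pics/{name}.png",im[:,:,::-1])
    e=cv2.fitEllipse(max(blobs(im,col,200),key=cv2.contourArea))
    print(col,np.round(e,1) if 0 else e, "xy at top/mid",[ (plane(c,e[0],z)[0]-[*SEAT,0]).round(4) for z in (zt,zw)],t())
E
python3 - <<'E'
from h import *
release("green",.038,"gp",.031)
im=cv2.imread("pics/gp.png"); cv2.imwrite("pics/gpc.png",im[90:330,160:480])
E
```

```text
green ((313.3757019042969, 198.06655883789062), (60.69120407104492, 62.414756774902344), 91.8434829711914) xy at top/mid [array([-0.001,  0.001,  0.038]), array([-0.0015, -0.001 ,  0.031 ])] 20.71
```

View pics/gpc.png

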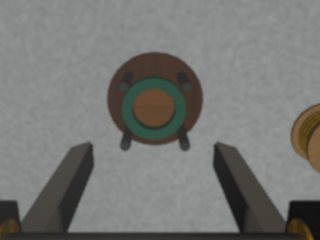

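The green ring lies flat around the seat, at crop (154,107), inside the four posts and within about 1.5 mm of the axis. Next is the glass, checking the glue gun nozzle's clearance from it first.

```bash
python3 - <<'E'
from h import *
import json
c=json.load(open("st.json"))[0]; C=(np.array([[c["fx"],0,c["cx"]],[0,c["fy"],c["cy"]],[0,0,1.]]),np.array(c["rvec"]),np.array(c["tvec"]))
noz=plane(C,[(490,228),(470,255),(490,270)],.02)[:,:2]
X=look("amber",(.4644,.317),B,"a0",.005)
for p in noz: d=p-X[:2]; print(p.round(3),"from disc",np.hypot(*d).round(3),"along A,B",[(d@[np.cos(a),np.sin(a)]).round(3) for a in(A,B)])
E
```

```text
amber exp [339.5 189.1] got [340.9 189. ] [54.8 56.6] [0.4659 0.3168 0.005 ]
amber exp [286.1 190.2] got [286.9 190.2] [54.7 56.4] [0.4653 0.3168 0.005 ]
tri [0.4658 0.3176 0.0082] 22.4
[0.568 0.322] from disc 0.102 along A,B [np.float64(0.029), np.float64(0.098)]
[0.606 0.302] from disc 0.141 along A,B [np.float64(0.019), np.float64(0.14)]
[0.628 0.333] from disc 0.163 along A,B [np.float64(0.053), np.float64(0.154)]
```

```bash
python3 - <<'E'
from h import *
robot.gripper_to(.09)
grab((.4657,.3172),A,B,.0208)
s=robot.get_state(); c=cam("wrist"); im=robot.grab_frame("wrist")
e=cv2.fitEllipse(max(blobs(im,"amber",200),key=cv2.contourArea)); print(e,s["ee_pos"].round(4),(plane(c,e[0],s["ee_pos"][2]-.0155)[0]-s["ee_pos"]).round(4),s["grasp_force"])
E
```

```text
grip 0 hit True op 0.0629 F 31.1 z 0.0193 25.5
grip 1 hit True op 0.0626 F 30.6 z 0.0193 28.79
lift op 0.0628 29.55
((312.9708557128906, 247.5955352783203), (91.20568084716797, 100.52717590332031), 89.49703979492188) [0.4651 0.3168 0.1388] [-0.0005 -0.0013 -0.0155] 29.99995245365426
```

```bash
python3 - <<'E'
from h import *
place(B,.0573)
s=robot.get_state(); print(s["force"],s["grasp_force"],s["opening"])
E
```

```text
hover err [ 0.0002 -0.0017  0.0002] 30.64
err2 [-0.0007  0.0013 -0.0009]
pre False [0.5117 0.0983 0.0653]
down True [0.5117 0.0985 0.057 ] [-0.1 -0.4  4.9] 32.19
[-0.14807391 -0.41338976  4.92519587] 32.75918893574271 0.062321648027213516
```

```bash
python3 - <<'E'
from h import *
release("amber",.048,"ap",.043)
im=cv2.imread("pics/ap.png"); cv2.imwrite("pics/apc.png",cv2.resize(im[140:260,240:390],None,fx=3,fy=3,interpolation=2))
E
```

```text
amber ((314.53314208984375, 200.88507080078125), (63.82478713989258, 67.3665542602539), 88.05767059326172) xy at top/mid [array([0.0001, 0.0003, 0.048 ]), array([-0.0002, -0.0012,  0.043 ])] 34.13
```

View pics/apc.png

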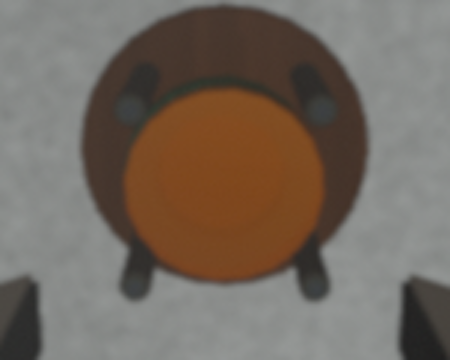

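The glass sits flat at crop (225,185), centred between the posts, with a sliver of the green ring visible behind it. Next is the brass ring.

```bash
python3 - <<'E'
from h import *
robot.gripper_to(.09)
X=look("brass",(.4547,-.3438),B,"b0",.006)
if np.hypot(*(X[:2]-[.4547,-.3438]))<.01 and abs(X[2]-.009)<.007:
    grab(tuple(X[:2]),A,B,.0208)
    s=robot.get_state(); c=cam("wrist"); im=robot.grab_frame("wrist")
    e=cv2.fitEllipse(max(blobs(im,"brass",200),key=cv2.contourArea)); print(e,s["ee_pos"].round(4),(plane(c,e[0],s["ee_pos"][2]-.0135)[0]-s["ee_pos"]).round(4))
E
```

```text
brass exp [340.4 191.4] got [342.2 190.9] [55.8 57.2] [ 0.4567 -0.3437  0.006 ]
brass exp [286.1 190.5] got [287.3 189.9] [55.8 57. ] [ 0.4561 -0.3435  0.006 ]
tri [ 0.4566 -0.3428  0.0092] 36.93
grip 0 hit True op 0.0639 F 30.6 z 0.0193 39.64
grip 1 hit True op 0.0626 F 30.3 z 0.0193 42.89
lift op 0.0625 43.64
((312.8864440917969, 248.57896423339844), (93.9513168334961, 101.21595764160156), 89.08191680908203) [ 0.4562 -0.3422  0.1388] [-0.0005 -0.001  -0.0135]
```

```bash
python3 - <<'E'
from h import *
place(B,.0193+.048)
e=robot.get_state(); print(e["opening"])
release("brass",.060,"bp",.054)
im=cv2.imread("pics/bp.png"); cv2.imwrite("pics/bpc.png",cv2.resize(im[130:260,230:400],None,fx=3,fy=3,interpolation=2))
E
```

```text
hover err [-0.0002  0.001  -0.    ] 45.48
err2 [-0.0003 -0.0008 -0.0009]
pre False [0.5113 0.0987 0.0749]
down True [0.5117 0.0992 0.0669] [0.2 1.1 2.4] 46.9
0.06241299888762895
brass ((495.20556640625, 229.85491943359375), (69.63727569580078, 86.80960083007812), 108.4550552368164) xy at top/mid [array([ 0.1573, -0.0628,  0.06  ]), array([ 0.1606, -0.0661,  0.054 ])] 48.78
```

View pics/bpc.png

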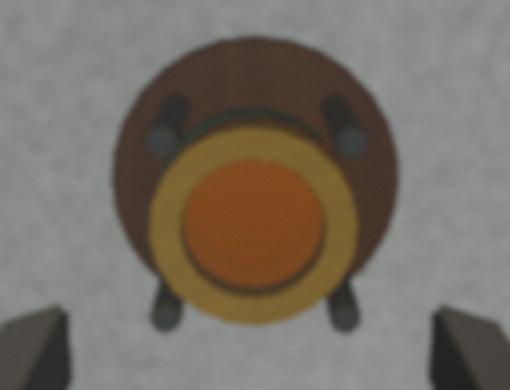

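The brass ring lies flat and concentric on the amber glass, at crop (254,224), which is (314.7,204.7) in the frame. The printed ellipse had picked the spool instead. One numeric check on the right pixel, then hand in.

```bash
python3 - <<'E'
from h import *
d=plane(cam("wrist"),(314.7,204.7),.06)[0,:2]-SEAT; print("offset",d.round(4),t())
if np.hypot(*d)<.004: print(robot.sign_off())
E
```

```text
offset [0.0003 0.0008] 48.78
the job is handed in; nothing more can be done
None
```

The green spacer, amber glass and brass ring are stacked flat on the seat in that order and released, each within about 2 mm of the seat's axis by camera; I handed the job in at 48.8 s, and no verdict came back.

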